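Start the display check of a handheld unit in its test nest

ROBOT

A 7-joint arm with a two-finger parallel gripper is mounted at the origin on the work surface. World frame = base frame: x ahead of the robot, y to its left, z up, the work surface at z = 0. Lengths are in m, angles in rad, forces in N, time in s.
With the tool pointing down it reaches from about 0.4 to 0.9 m from the base axis. Payload 5.5 kg.
Tool frame: the origin (TCP) lies between the finger pads; the fingertips stand 8 mm ahead of it and the grasp point (between the pads) lies 11 mm behind it; z points along the fingers, y is the direction in which the jaws open and shut (so a half turn about z gives the same grasp; the last joint's range is limited). The gripper opens to 85 mm and grips with 20 to 120 N. Pads are 22 mm wide; open, the fingers measure 114 mm over their backs; the gripper's body (76 mm by 85 mm) begins 54 mm behind the grasp point. The pads swing forward as they close: fully open they stand 13 mm farther back than shut.
Start: joints at [1.6, 0.501, -0.427, 1.55, 0.221, 1.138, -0.21], TCP at [0.151, -0.632, 0.239] pointing down, gripper open.
Joint ranges: [-2.88, 2.88], [-0.31, 2.03], [-1.54, 1.56], [0.2, 2.42], [-1.41, 4.55], [0.19, 2.02], [-2.57, 2.57]. Speed limits (rad/s): [2.57, 2.57, 3.14, 3.14, 3.14, 3.14, 3.14].

INTERFACE

Orientations are given as a 3x3 rotation matrix whose columns are the frame's x, y, z axes.
In Python, from rig import ctrl, read_camera, boxes_of, cut_out gives the robot as it stands. The module is installed in compiled form; this text tells all that it offers.
- The arm moves only by the shell command python3 -m pendant 'ROWS'. ROWS is JSON, a list of rows, each a list of 7 numbers: the turn, a rotation vector about the tool's x, y, z in rad, then the shift along the tool's x, y, z in mm, then the finger opening in mm, from 0 to 85.4. In form: [[ax, ay, az, tx, ty, tz, hand], ...]. A call has exactly 8 rows; each row shifts and turns the commanded pose from where the row before left it, along the tool's axes as they then stand; what a row does not reach is not made up. A row lasts 1/8 s, in which the tool goes at most 62.5 mm and 10.7 degrees, less where a joint would pass 70% of its speed; a pose out of reach is approached as far as the arm can. A call is refused whole if a number of a shift passes 62.5 or a number of a turn 0.188, either way. A call with a gripper value outside its range is refused whole. The fingers move at their own pace and stop on an object; the grip force is fixed at half the most. Time passes only in rows, so rows that do not move let the fingers close, or fill a call up. It gives the time, the measured TCP pose, the force and the opening at its end, in the units of the state.
- ctrl.observe(): the state, without advancing time (a new reading comes with each control period).
- read_camera(name): name is "side" or "top" or "wrist"; returns a dict with "image" (480x640x3 uint8, blue, green, red), "z_map" (480x640 float32, m along the optical axis (not along the pixel's ray), 0 where there is no reading), "K" (3x3 intrinsics, pixels), "xyz" and "attitude" of the camera in the world. Camera axes: x right, y down, z forward; pixel columns grow to the right and rows downward; lengths in m; the calibration is good to about 2 mm. A picture is of the moment at which its call begins.
- ctrl.close_job(): hands the job in, once; it reports no verdict.
Trained networks look in a picture, given as the dict that the camera call returned (one of the last four; its "shot" number tells which), for a name from the list of things; names that differ only in an ending like _2 or _b are one class to them, and where a whole thing is asked for, a point or a joint stands for the part that bears it (a point fixed in the world has none). Each returns a list of dicts, best first, with "score" (0 to 1); they miss things now and then, are a little off and sometimes report something else, mostly with a low value. They report only what shows in the picture. A call takes as long as a camera call. They do not tell look-alikes from the thing itself.
- boxes_of(label, picture): "bbox" ([centre column, centre row, width, height] in pixels, round what is visible of it).
- cut_out(label, picture): "region" (480x640 bool, what is visible of it) and "bbox" ([centre column, centre row, width, height] in pixels, round what is visible of it).
The state is a dict: "t": time; "joint_positions": joint angles; "joint_velocities": joint speeds; "joint_torque": joint torques, N m; "position": TCP position; "tool_rot": TCP orientation; "wrist_force": force on the tool from outside, world axes, zero at the start; "moment": the same for the moment, N m; "opening": finger opening in m.
Only numpy, scipy, OpenCV 4.12 (cv2) and the standard library are available. Lean on these libraries where they do the work, as an engineer would, in place of code of your own. Each camera call takes 0.05 s, during which the arm holds its last target.

TASK

Start the display check of the handheld unit that lies in the cream test nest: first switch the test supply's rocker fully over by pressing down its raised end, then push the nest's round metal contact plunger all the way down, then press the unit's long bar key fully in and finish while still holding it down with the fingertips. Everything is only pressed, nothing is gripped or lifted: do not press the unit's other keys, leave the unit seated in the nest, and leave the other things on the bench where they are.

Things in the scene. Friction and masses are not known exactly. Their poses are not given: they have to be found in the camera images.
- nest: Cream plastic test nest, a fixed block 140 (its x) x 300 (its y) x 34 mm high; origin at the centre of its underside, z up. A pocket in it, centred 35 mm to the -y side of the origin, holds the handheld unit; its solid +y end carries the contact plunger.
- plunger_top (a point): Centre of the flat top of the contact plunger: a round bare-metal cap, 24 mm diameter, in a 38 mm metal collar on the solid end of the nest, at nest x +22, y +105 mm. Raised, this point is 56 mm above the table and 16 mm above the collar; it goes straight down. It is moved by 3 N and stays where it is left.
- plunger (a joint): Travel of the contact plunger: 0 = raised, 0.010 m = fully down against its firm stop (cap then 6 mm proud of the collar). Starts at 0 to 0.001.
- unit_centre (a point): Centre of the case of the handheld unit: a dark landscape case 90 (x) x 190 (y) x 30 mm lying loose in the nest's pocket (about 2 mm play all round), face up, 12 mm above the table underneath and 42 mm on top; axes as the nest's. Its face has a dark screen in the middle, one long bar key near the -y end, and near the +y end a round disc key (34 mm) between two small round keys (12 mm).
- bar_key_top (a point): Centre of the flat top of the bar key, the only straight oblong key on the handheld unit: 46 mm (unit's x) x 18 mm (unit's y), its centre 70 mm from the unit's centre to the -y side, standing 8 mm proud of the face, 50 mm above the table. It goes straight down and springs back: about 1.5 N to start, 5 N when fully down.
- bar_key (a joint): Travel of the bar key: 0 = out, 0.005 m = fully pressed against its firm stop.
- disc_key (a joint): Travel of the unit's round disc key (not to be pressed), 0 to 0.005 m; centre 70 mm from the unit's centre to the +y side.
- near_key (a joint): Travel of the small round key on the -x side of the disc key, 33 mm from it (not to be pressed), 0 to 0.005 m.
- far_key (a joint): Travel of the small round key on the +x side of the disc key, 33 mm from it (not to be pressed), 0 to 0.005 m.
- supply: Test supply: fixed grey box 160 (its x) x 120 (its y) x 55 mm, origin at the centre of its underside, z up, standing to the left or to the right of the nest. On top: a black paddle rocker switch and, at the +x end, two black terminal posts reaching 75 mm above the table.
- rocker_raised_end (a point): Point on the top face of the black rocker paddle (60 mm along the supply's x, 28 mm wide), on its middle line, 20 mm from its pivot towards the end that stands up at the start: the supply's +x end, nearer the terminal posts (65 mm away). It moves with the paddle: about 76 mm above the table at the start, about 66 mm when switched over.
- rocker (a joint): Angle of the rocker: 0 to 0.04 rad = off, as it starts, its +x end up; 0.5 rad = fully switched over against a firm stop, its +x end down. The pivot runs along the supply's y, at supply x -30, y 0, 67 mm above the table. About 2 N, 20 mm from the pivot, moves it; it stays where it is left.
- standoff_mid (a point): Middle of a loose brass standoff, 14 mm diameter, 28 mm tall, standing on the nest's solid end 65 to 75 mm from the plunger; leave alone.
- amber_bottle_mid (a point): Middle of a loose amber bottle, 48 mm diameter, 115 mm tall, beyond the nest; leave alone.
- white_jar_mid (a point): Middle of a loose white jar, 60 mm diameter, 70 mm tall, beyond the nest; leave alone.
- cover_mid (a point): Middle of a loose dark back cover, 90 x 150 mm, 14 mm high, lying towards the far edge of the table; leave alone.
- weight_cup_mid (a point): Middle of a loose steel weight, 40 mm diameter, 45 mm tall, standing on the robot's side of the table; leave alone.
- driver_grip (a point): Handle of a loose screwdriver, 170 mm long, lying towards the far edge of the table; leave alone.
Not all that is in view belongs to the job. Leave any yellow look-alike of the part that bears unit_centre alone.

How it is judged:
On the way, in this order (a step that is already met when the one before it is completed fails the run):
1. the rocker is switched over (value of joint rocker above 0.4 rad), for 0.1 s.
2. the contact plunger is down (value of joint rocker above 0.4 rad and value of joint plunger above 0.008 m), for 0.1 s.
3. the bar key is pressed in (all of step 2 and value of joint bar_key above 0.0035 m), for 0.2 s.
At the end, for the whole second after the job is handed in: Rocker beyond 0.40 rad, plunger over 8 mm down, bar key held over 3.5 mm in by the fingers (over 1 N); the other three keys out (under 1.5 mm); the unit seated in the pocket (raised under 5 mm, tilted under 0.08 rad, shifted under 8 mm) (all of step 3 and contact force between the fingers and bar_key above 1 N and value of joint each of disc_key, near_key, far_key below 0.0015 m and z of unit_centre in the frame of nest below 0.032 m and angle between unit_centre's own z axis and vertical below 0.08 rad and distance of unit_centre from where it was at the start of the episode below 0.008 m); the arm keeps its last pose, push and grip.
It fails at once if a key other than the bar key is pressed (over 2 mm) (value of joint any of disc_key, near_key, far_key above 0.002 m).
It fails at once if the plunger is pushed (over 4 mm) before the rocker is switched over (value of joint plunger above 0.004 m and value of joint rocker below 0.35 rad).
It fails at once if the bar key is pressed (over 2 mm) before the plunger is down (value of joint bar_key above 0.002 m and value of joint plunger below 0.007 m).
It fails at once if the unit is lifted, tipped or pulled out of the nest (z of unit_centre in the frame of nest above 0.035 m or angle between unit_centre's own z axis and vertical above 0.12 rad or distance of unit_centre from where it was at the start of the episode above 0.012 m).
It fails at once if a bystander is moved more than 20 mm (distance of any of standoff_mid, amber_bottle_mid, white_jar_mid, cover_mid, weight_cup_mid, driver_grip from where it was at the start of the episode above 0.02 m).
It also fails if it takes over 42 s, if anything falls off the work surface, if the arm or the gripper's body presses on something with over 40 N, if the wrist force passes 120 N, or if a joint passes its speed limit or range.

## Working session

There is one attempt and no reset: what is moved stays moved. The work goes in short steps, Python scripts to look and compute and a shell command to move; the robot and the scene stay as the last step left them, time stands still between calls to the robot, and variables do not carry over. Pictures are saved under pics/ and viewed, and the job is handed in when it is done.

```bash
mkdir -p pics; cat > h.py <<'E'
import numpy as np, cv2
from rig import ctrl, read_camera, boxes_of, cut_out
def world(p,u,v,z=None):
    K=p["K"];z=p["z_map"][int(v),int(u)] if z is None else z
    c=np.array([(u-K[0,2])/K[0,0]*z,(v-K[1,2])/K[1,1]*z,z])
    return np.array(p["attitude"])@c+np.array(p["xyz"])
def cloud(p):
    K=p["K"];z=p["z_map"];v,u=np.mgrid[0:480,0:640]
    c=np.stack([(u-K[0,2])/K[0,0]*z,(v-K[1,2])/K[1,1]*z,z],-1)
    return c@np.array(p["attitude"]).T+np.array(p["xyz"])
E
python3 - <<'E'
from h import *
for n in("top","side"):
    p=read_camera(n);cv2.imwrite(f"pics/{n}0.png",p["image"]);print(n,p["xyz"],np.round(p["attitude"],3).tolist(),p["K"][0,0])
    for l in ["nest","plunger_top","unit_centre","bar_key_top","supply","rocker_raised_end","standoff_mid","amber_bottle_mid","white_jar_mid","weight_cup_mid","cover_mid"]:
        for d in boxes_of(l,p)[:3]:
            b=d["bbox"];print(l,round(d["score"],2),np.round(b,0),np.round(world(p,b[0],b[1]),3))
s=ctrl.observe();print(s["t"],s["position"],s["tool_rot"],s["wrist_force"],s["opening"])
E
```

```text
top [ 0.40361504 -0.00908044  1.14088254] [[0.012, -0.998, 0.065], [-1.0, -0.013, -0.013], [0.014, -0.065, -0.998]] 448.31365595742693
nest 0.78 [302. 197. 128.  84.] [0.562 0.014 0.044]
plunger_top 0.56 [261. 180.  10.  10.] [0.601 0.113 0.057]
unit_centre 0.84 [314. 199.  81.  49.] [ 0.558 -0.016  0.048]
unit_centre 0.63 [429. 355.  80.  77.] [ 0.179 -0.302  0.029]
unit_centre 0.54 [442. 156.  23.  62.] [ 0.674 -0.338  0.025]
bar_key_top 0.72 [411. 377.  14.  16.] [ 0.128 -0.257  0.037]
bar_key_top 0.49 [313. 198.  84.  51.] [ 0.559 -0.014  0.048]
supply 0.69 [442. 158.  22.  66.] [ 0.669 -0.342  0.019]
supply 0.62 [171. 229.  68.  75.] [0.476 0.32  0.08 ]
rocker_raised_end 0.83 [172. 240.  15.  27.] [0.45  0.32  0.073]
rocker_raised_end 0.41 [170. 307.  16.  18.] [0.29  0.328 0.045]
amber_bottle_mid 0.92 [268. 117.  19.  23.] [0.748 0.098 0.083]
amber_bottle_mid 0.64 [287. 195.   9.  15.] [0.564 0.05  0.054]
white_jar_mid 0.75 [332. 127.  20.  32.] [ 0.731 -0.058  0.068]
white_jar_mid 0.42 [169. 306.  18.  16.] [0.293 0.329 0.047]
weight_cup_mid 0.79 [169. 304.  22.  18.] [0.297 0
[... 711 characters left out ...]
[0.453 0.323 0.072]
rocker_raised_end 0.27 [226. 277.  12.  15.] [0.606 0.12  0.058]
standoff_mid 0.67 [268. 266. 142. 126.] [0.552 0.051 0.047]
standoff_mid 0.46 [243. 298.   9.   8.] [0.546 0.149 0.061]
amber_bottle_mid 0.87 [173. 248.  27.  50.] [0.741 0.113 0.071]
white_jar_mid 0.65 [226. 208.  32.  34.] [ 0.719 -0.044  0.057]
cover_mid 0.75 [121. 370.  91.  82.] [0.687 0.356 0.009]
cover_mid 0.17 [269. 265. 143. 124.] [0.552 0.047 0.046]
1.2 [ 0.15062079 -0.63229546  0.239306  ] [[ 9.72792580e-01  2.31677778e-01  4.92740617e-05]
 [ 2.31677778e-01 -9.72792582e-01  7.64559486e-06]
 [ 4.97047561e-05  3.97812717e-06 -9.99999999e-01]] [ 0.06729554 -1.09429443 -0.57863619] 0.08519285580616702
```

View pics/top0.png

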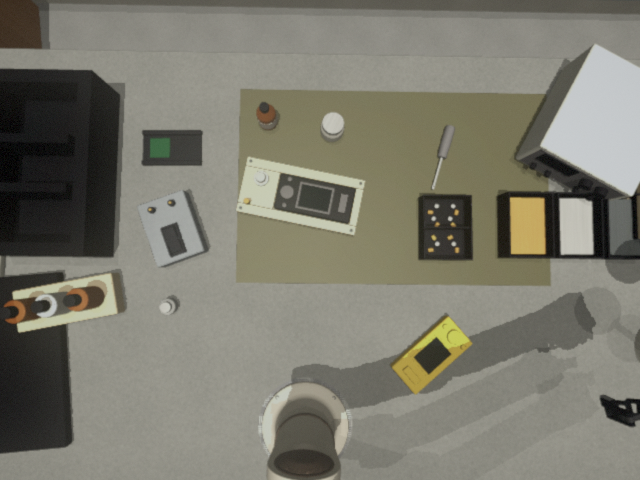

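View pics/side0.png

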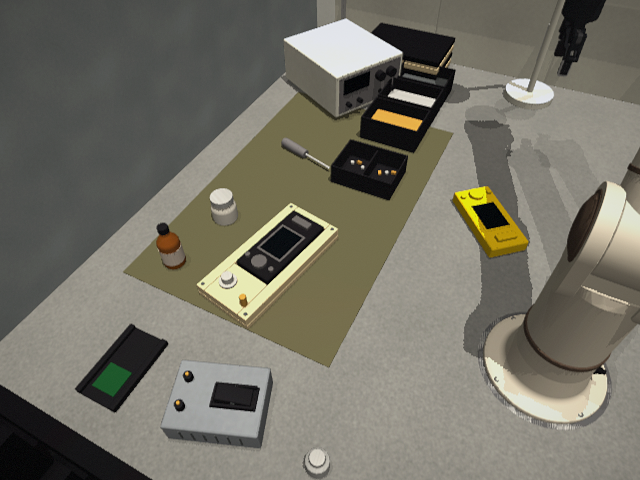

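```bash
python3 - <<'E'
import cv2
a=cv2.imread("pics/top0.png")
cv2.imwrite("pics/topc.png",cv2.resize(a[140:280,130:390],None,fx=3,fy=3,interpolation=2))
a=cv2.imread("pics/side0.png")
cv2.imwrite("pics/sidec.png",cv2.resize(a[190:460,130:380],None,fx=2.2,fy=2.2,interpolation=2))
E
```

```text
(no output)
```

View pics/topc.png

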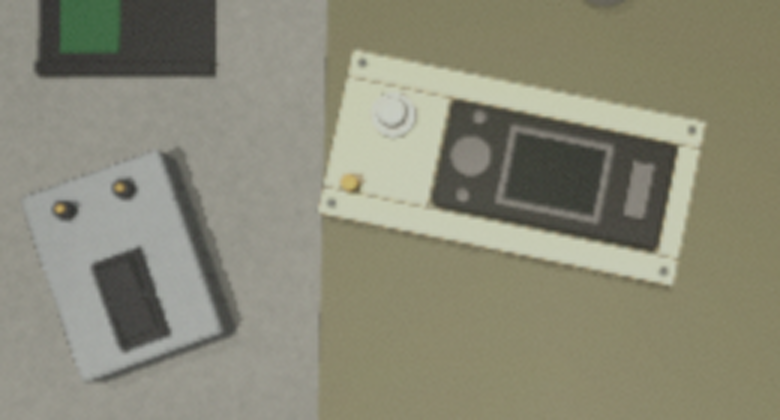

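View pics/sidec.png

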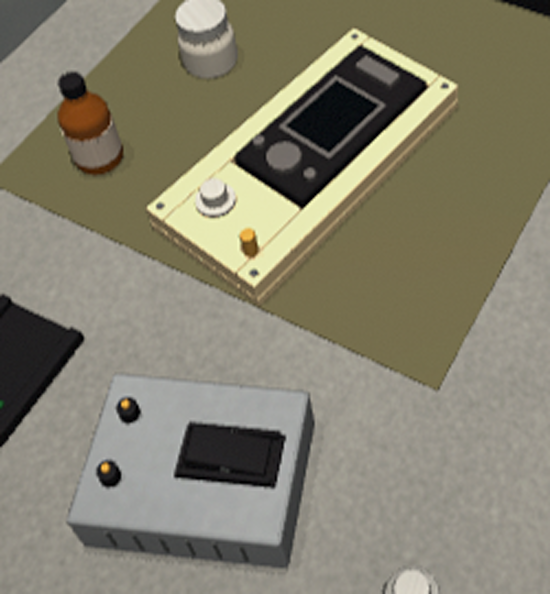

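The top view shows the cream nest (302,197) with the dark unit in it: plunger at (261,180), bar key at (343,203), and the disc with two small keys at about (287,192). The supply is at (172,229), with posts at (152,210) and (171,203). The rocker is at (174,240), and its raised end is the upper one, nearer the posts.

Possible mix-ups:
- Yellow look-alike unit (430,355), with its own bar key at (411,377).
- Weight at (168,306), which could pass for the plunger.
- Screen frame at (316,199), which could pass for an oblong key.

I choose the dark unit's bar key at (343,203), the plunger at (261,180) and the rocker on the grey box. The close crops agree with this.

Next I'll fit the poses.

```bash
cat > fit.py <<'E'
from h import *
def rect(P,m):
    q=P[m][:,:2].astype(np.float32); 
    (c,s,a)=cv2.minAreaRect((q*1000).astype(np.float32)); return np.round(c,1),np.round(s,1),round(a,2)
for n in("top","side"):
    p=read_camera(n);P=cloud(p);Z=P[...,2]
    reg=lambda x0,x1,y0,y1,z0,z1:(P[...,0]>x0)&(P[...,0]<x1)&(P[...,1]>y0)&(P[...,1]<y1)&(Z>z0)&(Z<z1)&(p["z_map"]>0)
    m=reg(.42,.70,-.18,.2,.028,.065);print(n,"nest",rect(P,m),np.median(Z[m]))
    m=reg(.36,.6,.22,.42,.046,.062);print("supply",rect(P,m),np.median(Z[m]))
    m=reg(.57,.64,.08,.15,.050,.07);print("plunger",rect(P,m),np.median(Z[m]))
    g=p["image"].max(2)
    m=reg(.36,.6,.22,.42,.046,.09)&(g<70);m=cv2.morphologyEx(m.astype(np.uint8),cv2.MORPH_OPEN,np.ones((5,5)))>0;print("rocker",rect(P,m),m.sum(),np.percentile(Z[m],[5,50,95]))
    for l in ["bar_key_top","plunger_top","rocker_raised_end","standoff_mid"]:
        for d in cut_out(l,p)[:2]:
            r=d["region"]&(p["z_map"]>0);print(l,round(d["score"],2),np.round(np.median(P[r],0),4),r.sum())
E
python3 fit.py
```

```text
top nest (array([567.1,  18.7]), array([300.5, 140.7]), 79.29) 0.03706357246473613
supply (array([480.2, 332.7]), array([160.5, 121.8]), 20.95) 0.05511284340576095
plunger (array([607.9, 117.8]), array([20.5, 22.5]), 2.96) 0.05579856409526951
rocker (array([476.1, 314.1]), array([20.4,  8.1]), 17.54) 42 [0.05831967 0.06420063 0.07501671]
bar_key_top 0.43 [ 0.1346 -0.254   0.039 ] 99
rocker_raised_end 0.6 [0.4541 0.3207 0.0706] 320
side nest (array([567.9,  15.9]), array([302. , 143.4]), 79.06) 0.0377818660264192
supply (array([481. , 331.1]), array([160.4, 120.8]), 20.73) 0.056665774602895236
plunger (array([608.4, 116.4]), array([22.5, 21.9]), 31.83) 0.056708928393433444
rocker (array([475.1, 334.3]), array([127.3,  56.4]), 20.24) 1203 [0.0586003  0.06805202 0.07827303]
bar_key_top 0.73 [ 0.5462 -0.084   0.0518] 151
bar_key_top 0.5 [ 0.1324 -0.255   0.0401] 166
plunger_top 0.64 [0.6062 0.1165 0.0559] 145
plunger_top 0.33 [0.4708 0.3419 0.0567] 7793
standoff_mid 0.62 [0.5471 0.1497 0.0593] 82
standoff_mid 0.52 [ 0.5457 -0.0846  0.0518] 159
```

```bash
python3 - <<'E'
from h import *
H={}
for n in("top","side"):
    p=read_camera(n);P=cloud(p)[p["z_map"]>0]
    for x,y,z in P:
        k=(int(x//.1),int(y//.1)); H[k]=max(H.get(k,0),z)
print("y:",[round(j*.1,1) for j in range(6,-10,-1)])
for i in range(9,-4,-1): print(round(i*.1,1),[int(1000*H.get((i,j),-1)) if (i,j) in H else None for j in range(6,-10,-1)])
s=ctrl.observe();print(s["t"])
E
```

```text
y: [0.6, 0.5, 0.4, 0.3, 0.2, 0.1, 0.0, -0.1, -0.2, -0.3, -0.4, -0.5, -0.6, -0.7, -0.8, -0.9]
0.9 [5, 5, 5, 6, 6, 5, 7, 6, 7, 7, 8, 7, 10, 145, 4, 7]
0.8 [153, 154, 153, 6, 7, 7, 8, 7, 7, 10, 8, 10, 145, 146, 147, 146]
0.7 [153, 154, 156, 19, 20, 119, 118, 75, 8, 9, 31, 9, 146, 147, 148, 148]
0.6 [164, 164, 155, 20, 19, 60, 53, 46, 39, 8, 31, 9, 147, 147, 148, 143]
0.5 [165, 164, 155, 79, 61, 66, 57, 56, 50, 61, 61, 76, 76, 145, 147, 101]
0.4 [155, 156, 156, 82, 71, 9, 39, 40, 41, 60, 63, 77, 77, 76, 77, 101]
0.3 [132, 164, 165, 59, 6, 8, 8, 8, 8, 8, 9, 8, 9, 9, 9, 8]
0.2 [164, 162, 133, 50, 8, 8, 7, 9, 8, 36, 44, 35, 9, 8, 9, 289]
0.1 [36, 36, 6, 8, 7, 7, 16, 16, 8, 45, 42, 9, 409, 407, 322, 291]
0.0 [37, 36, 7, 9, 9, 14, 420, 447, 16, 37, 8, 8, 8, 10, 9, 8]
-0.1 [36, 35, 7, 7, 6, 15, 368, 126, 15, 8, 8, 9, 8, 9, 9, 9]
-0.2 [6, 6, 7, 5, 6, 7, 14, 15, 7, 7, 8, 7, 8, 7, 8, 8]
-0.3 [None, None, None, None, None, None, None, None, None, None, None, None, None, None, None, None]
1.8
```

```bash
python3 -m pendant '[[0,0,0,10,0,-10,20],[0,0,0,20,-20,-10,0],[0,0,0,30,-30,0,0],[0,0,0,40,-30,0,0],[0,0,0,40,-30,0,0],[0,0,0,40,-30,0,0],[0,0,0,40,-30,0,0],[0,0,0,20,-30,0,0]]'; python3 -c "
from h import *
s=ctrl.observe();print(s['joint_positions'],s['wrist_force'])"
```

```text
t: 2.8
position: [0.3409, -0.3796, 0.2605]
tool_rot: [[0.972, 0.236, 0.002], [0.236, -0.972, -0.001], [0.002, 0.001, -1.0]]
wrist_force: [-0.1, -0.1, 0.1]
opening: 0.0001
[ 1.29371946  0.24053499 -0.58496839  1.8709904   0.1495308   1.07145768
 -0.68261317] [-0.1495071  -0.13078411  0.08708011]
```

```bash
python3 -m pendant '[[0,0,0,21,-47,0,0],[0,0,0,21,-47,0,0],[0,0,0,21,-47,0,0],[0,0,0,21,-47,0,0],[0,0,0,21,-47,0,0],[0,0,0,21,-47,0,0],[0,0,0,21,-47,0,0],[0,0,0,21,-47,0,0]]'; python3 -c "
from h import *
s=ctrl.observe();print(s['joint_positions'],s['wrist_force'])"
```

```text
t: 3.8
position: [0.4146, 0.0248, 0.2603]
tool_rot: [[0.973, 0.232, 0.002], [0.232, -0.973, -0.002], [0.002, 0.002, -1.0]]
wrist_force: [1.0, -0.7, -0.8]
opening: 0.0002
[ 0.82967839  0.07046907 -0.97861584  2.06443945  0.07001212  1.03698936
 -1.51964721] [ 1.01746363 -0.6617701  -0.83911076]
```

```bash
python3 -m pendant '[[0,0,-0.02,21,-47,0,0],[0,0,-0.02,21,-47,0,0],[0,0,-0.02,21,-47,0,0],[0,0,-0.02,21,-47,0,0],[0,0,-0.02,21,-47,0,0],[0,0,-0.03,21,-47,0,0],[0,0,0,0,0,0,0],[0,0,0,0,0,0,0]]'; cat > st.py <<'E'
from h import *
import sys
s=ctrl.observe();R=np.array(s['tool_rot']);p=np.array(s['position'])
print('t',s['t'],'q',np.round(s['joint_positions'],2),'F',np.round(s['wrist_force'],2))
tip=p+R[:,2]*.008
print('tip',np.round(tip*1000,1),'yaw',np.degrees(np.arctan2(R[1,0],R[0,0])),'zaxis',np.round(R[:,2],4))
if len(sys.argv)>3:
    T=np.array([float(a) for a in sys.argv[1:4]])/1000
    print('shift tool mm',np.round(R.T@(T-tip)*1000,1))
E
python3 st.py 471.2 328.4 85
```

```text
t: 4.8
position: [0.4557, 0.3287, 0.2596]
tool_rot: [[0.934, 0.357, 0.0], [0.357, -0.934, -0.0], [0.0, 0.0, -1.0]]
wrist_force: [0.1, -0.5, -0.4]
opening: 0.0001
t 4.8 q [ 0.1   0.47 -1.01  1.74  0.43  1.17 -2.24] F [ 0.08 -0.5  -0.36]
tip [455.7 328.7 251.6] yaw 20.904585805295678 zaxis [ 2.e-04 -4.e-04 -1.e+00]
shift tool mm [ 14.4   5.7 166.6]
```

```bash
python3 -m pendant '[[0,0,0,8,3,20,0],[0,0,0,8,3,30,0],[0,0,0,0,0,30,0],[0,0,0,0,0,30,0],[0,0,0,0,0,25,0],[0,0,0,0,0,15,0],[0,0,0,0,0,5,0],[0,0,0,0,0,0,0]]'; python3 st.py 471.2 328.4 76; python3 - <<'E'
from h import *
p=read_camera("wrist");q=read_camera("side")
cv2.imwrite("pics/w1.png",np.hstack([cv2.resize(p["image"],(400,300)),cv2.resize(q["image"][330:480,120:320],(400,300))]))
E
```

```text
t: 5.8
position: [0.4735, 0.3283, 0.1045]
tool_rot: [[0.935, 0.355, 0.0], [0.355, -0.935, 0.0], [0.0, -0.0, -1.0]]
wrist_force: [0.1, 0.1, -0.1]
opening: 0.0001
t 5.8 q [-0.01  0.67 -0.86  1.83  0.63  0.93 -2.37] F [ 0.13  0.12 -0.14]
tip [473.5 328.3  96.5] yaw 20.810710520954608 zaxis [ 3.e-04  1.e-04 -1.e+00]
shift tool mm [-2.1 -0.9 20.5]
```

View pics/w1.png

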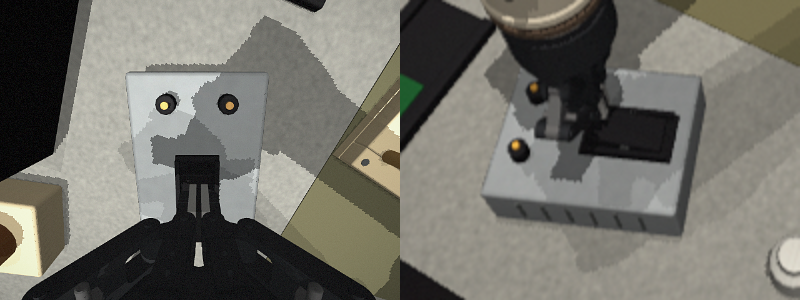

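The wrist view (left) shows the closed fingertips centred over the rocker paddle end, at (198,190) in the panel, clear of the two posts. I'll press now.

```bash
python3 -m pendant '[[0,0,0,0,0,10,0],[0,0,0,0,0,8,0],[0,0,0,0,0,3,0],[0,0,0,0,0,2,0],[0,0,0,0,0,2,0],[0,0,0,0,0,2,0],[0,0,0,0,0,0,0],[0,0,0,0,0,0,0]]'; python3 st.py 471.2 328.4 66
```

```text
t: 6.9
position: [0.4733, 0.3286, 0.0775]
tool_rot: [[0.935, 0.356, 0.0], [0.356, -0.935, 0.0], [0.001, -0.0, -1.0]]
wrist_force: [1.8, 0.3, 2.1]
opening: -0.0001
t 6.9 q [-0.04  0.71 -0.83  1.85  0.66  0.89 -2.39] F [1.83 0.26 2.12]
tip [473.3 328.6  69.5] yaw 20.842316060934476 zaxis [ 4.e-04  4.e-04 -1.e+00]
shift tool mm [-2.1 -0.5  3.5]
```

```bash
python3 -m pendant '[[0,0,0,0,0,1,0],[0,0,0,0,0,1,0],[0,0,0,0,0,1,0],[0,0,0,0,0,1,0],[0,0,0,0,0,1,0],[0,0,0,0,0,0,0],[0,0,0,0,0,0,0],[0,0,0,0,0,0,0]]'; python3 st.py 471.2 328.4 66
```

```text
t: 7.9
position: [0.4737, 0.3289, 0.0751]
tool_rot: [[0.935, 0.356, 0.002], [0.356, -0.935, -0.001], [0.002, 0.002, -1.0]]
wrist_force: [-2.2, -4.0, 25.3]
opening: 0.0001
t 7.9 q [-0.04  0.71 -0.82  1.85  0.67  0.89 -2.4 ] F [-2.24 -3.98 25.28]
tip [473.7 328.9  67.1] yaw 20.850765499237895 zaxis [ 2.4e-03 -8.0e-04 -1.0e+00]
shift tool mm [-2.5 -0.4  1.1]
```

Stop reached at 25 N. I'll lift, turn to the nest heading and check.

```bash
python3 -m pendant '[[0,0,0,0,0,-30,0],[0,0,0,0,0,-40,0],[0,0,-0.17,0,0,-20,0],[0,0,-0.17,0,0,0,0],[0,0,-0.17,0,0,0,0],[0,0,-0.17,0,0,0,0],[0,0,-0.17,0,0,0,0],[0,0,-0.17,0,0,0,0]]'; python3 st.py 608.5 116.4 150
```

```text
t: 8.9
position: [0.4718, 0.3278, 0.1614]
tool_rot: [[0.18, 0.984, -0.002], [0.984, -0.18, -0.002], [-0.002, -0.002, -1.0]]
wrist_force: [-0.5, 0.1, -0.8]
opening: -0.0
t 8.9 q [ 0.15  0.72 -1.14  1.8   0.73  1.12 -1.42] F [-0.47  0.15 -0.85]
tip [471.8 327.8 153.4] yaw 79.64314989794194 zaxis [-0.0024 -0.0016 -1.    ]
shift tool mm [-183.3  172.5    3.4]
```

```bash
python3 -m pendant '[[0,0,0,-25,23,0,0],[0,0,0,-30,29,0,0],[0,0,0,-40,38,0,0],[0,0,0,-40,38,0,0],[0,0,0,-30,29,0,0],[0,0,0,-18,15,0,0],[0,0,0,0,0,0,0],[0,0,0,0,0,0,0]]'; python3 st.py 608.5 116.4 80;python3 - <<'E'
from h import *
p=read_camera("wrist");q=read_camera("side")
cv2.imwrite("pics/w2.png",np.hstack([cv2.resize(p["image"],(400,300)),cv2.resize(q["image"][330:480,120:320],(400,300))]))
P=cloud(q);Z=P[...,2];x=np.array([.9345,.356])
d=P[...,:2]-np.array([.4526,.3213]);a=d@x;b=d@np.array([-x[1],x[0]])
for lo in range(-30,30,6):
    m=(a>lo/1000)&(a<(lo+6)/1000)&(abs(b)<.01)&(q["z_map"]>0);print(lo+3,round(float(np.median(Z[m]))*1000,1),m.sum())
E
```

```text
t: 9.9
position: [0.6066, 0.1183, 0.162]
tool_rot: [[0.184, 0.983, -0.002], [0.983, -0.184, 0.001], [0.001, -0.002, -1.0]]
wrist_force: [-0.1, 0.4, 0.1]
opening: 0.0001
t 9.9 q [ 0.51  0.79 -1.12  1.69  0.76  1.17 -1.  ] F [-0.12  0.39  0.06]
tip [606.6 118.3 154. ] yaw 79.40710123380178 zaxis [-1.6e-03  9.0e-04 -1.0e+00]
shift tool mm [-1.6  2.4 74. ]
-27 77.7 63
-21 78.7 43
-15 76.7 41
-9 74.8 40
-3 73.6 42
3 72.6 42
9 70.6 39
15 69.2 40
21 67.8 38
27 66.3 36
```

View pics/w2.png

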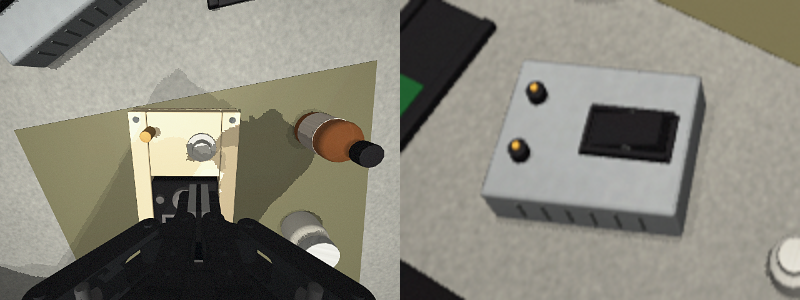

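The rocker paddle now slopes −0.26 towards the posts, so it is fully over. In the wrist view the plunger is at (202,148) and the standoff at (148,134). The fingers are on the plunger's line, so I'll descend.

```bash
python3 -m pendant '[[0,0,0,-1.5,2.5,20,0],[0,0,0,0,0,25,0],[0,0,0,0,0,25,0],[0,0,0,0,0,15,0],[0,0,0,0,0,6,0],[0,0,0,0,0,0,0],[0,0,0,0,0,0,0],[0,0,0,0,0,0,0]]'; python3 st.py 608.5 116.4 46;python3 - <<'E'
from h import *
q=read_camera("side")
cv2.imwrite("pics/s3.png",cv2.resize(q["image"][210:330,150:310],(800,600)))
E
```

```text
t: 11.0
position: [0.6108, 0.1149, 0.0722]
tool_rot: [[0.186, 0.983, 0.001], [0.983, -0.186, 0.0], [0.0, 0.001, -1.0]]
wrist_force: [1.1, 0.6, 0.5]
opening: 0.0001
t 11.0 q [ 0.47  0.89 -1.03  1.73  0.87  1.05 -1.06] F [1.06 0.62 0.49]
tip [610.9 114.9  64.2] yaw 79.27786624280094 zaxis [ 1.4e-03  2.0e-04 -1.0e+00]
shift tool mm [ 1.1 -2.6 18.2]
```

View pics/s3.png

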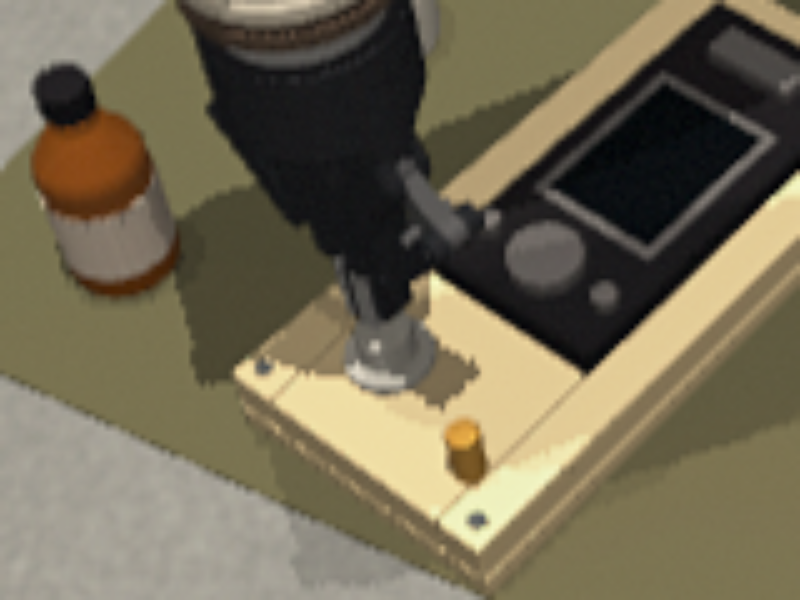

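The fingertips sit over the plunger cap at (385,330). I'll press it to the stop.

```bash
python3 -m pendant '[[0,0,0,1,-2.5,4,0],[0,0,0,0,0,4,0],[0,0,0,0,0,4,0],[0,0,0,0,0,3,0],[0,0,0,0,0,3,0],[0,0,0,0,0,2,0],[0,0,0,0,0,2,0],[0,0,0,0,0,0,0]]'; python3 st.py 608.5 116.4 46
```

```text
t: 12.05
position: [0.608, 0.1165, 0.0534]
tool_rot: [[0.186, 0.983, 0.001], [0.983, -0.186, -0.003], [-0.002, 0.001, -1.0]]
wrist_force: [-12.2, -6.9, 33.6]
opening: -0.0001
t 12.05 q [ 0.45  0.91 -1.01  1.74  0.9   1.03 -1.08] F [-12.16  -6.88  33.64]
tip [608.  116.5  45.4] yaw 79.30052743424172 zaxis [ 8.0e-04 -2.6e-03 -1.0e+00]
shift tool mm [ 0.   0.5 -0.6]
```

Plunger is at its stop (33 N, cap at about 46 mm). I'll lift and move over to the bar key.

```bash
python3 -m pendant '[[0,0,0,0,0,-30,0],[0,0,0,0,0,-40,0],[0,0,0,-30,-10,0,0],[0,0,0,-50,-6,0,0],[0,0,0,-55,-5,0,0],[0,0,0,-40,-2,0,0],[0,0,0,-30,0,0,0],[0,0,0,0,0,0,0]]'; python3 st.py 547 -85.2 62; python3 - <<'E'
from h import *
p=read_camera("side");P=cloud(p);Z=P[...,2]
cv2.imwrite("pics/s4.png",cv2.resize(p["image"][190:340,180:380],(800,600)))
m=(abs(P[...,0]-.608)<.016)&(abs(P[...,1]-.1165)<.016)&(Z>.044)&(p["z_map"]>0)
print("plunger z",np.percentile(Z[m]*1000,[10,50,90]),m.sum())
for d in cut_out("bar_key_top",p)[:3]: 
    r=d["region"];print(d["score"],np.round(d["bbox"]),np.median(P[r],0),r.sum())
E
```

```text
t: 13.05
position: [0.5468, -0.0848, 0.1186]
tool_rot: [[0.192, 0.981, -0.001], [0.981, -0.192, -0.002], [-0.002, -0.001, -1.0]]
wrist_force: [0.7, 0.0, 0.5]
opening: 0.0003
t 13.05 q [ 0.92  0.76 -1.13  1.88  0.81  1.05 -0.74] F [0.68 0.03 0.55]
tip [546.8 -84.8 110.6] yaw 78.95728660693797 zaxis [-9.0e-04 -1.5e-03 -1.0e+00]
shift tool mm [-0.3  0.3 48.6]
plunger z [44.86580378 47.68977326 49.30921971] 102
0.6 [507. 238.  22.  14.] [ 0.13304622 -0.25475803  0.04038337] 178
0.49 [302. 224.  20.  13.] [ 0.54509587 -0.08423043  0.05164885] 150
0.22 [243. 298.   6.  10.] [0.54710798 0.15066831 0.05798824] 77
```

View pics/s4.png

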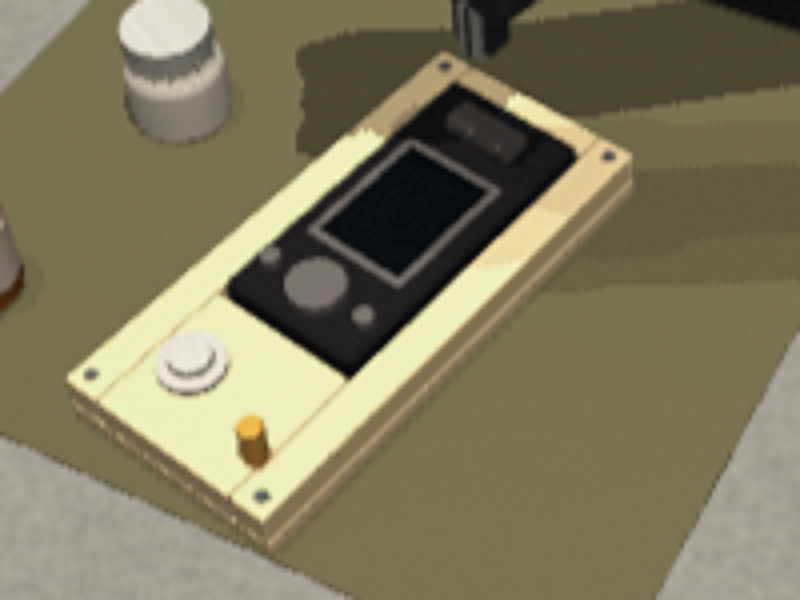

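The plunger cap is low in its collar at (190,352), at about 46 mm once the ~1 mm side-camera bias is taken off. The dark unit's bar key is at (488,132), shaded by the gripper. I'll descend over it.

```bash
python3 -m pendant '[[0,0,0,0,0,15,0],[0,0,0,0,0,18,0],[0,0,0,0,0,12,0],[0,0,0,0,0,5,0],[0,0,0,0,0,1,0],[0,0,0,0,0,0,0],[0,0,0,0,0,0,0],[0,0,0,0,0,0,0]]'; python3 st.py 546.5 -85 45; python3 - <<'E'
from h import *
p=read_camera("side")
cv2.imwrite("pics/s5.png",cv2.resize(p["image"][170:290,230:390],(800,600)))
E
```

```text
t: 14.15
position: [0.5475, -0.0811, 0.0687]
tool_rot: [[0.186, 0.983, 0.001], [0.983, -0.186, -0.0], [-0.0, 0.001, -1.0]]
wrist_force: [0.2, 0.4, 0.4]
opening: 0.0
t 14.15 q [ 0.87  0.82 -1.06  1.9   0.88  0.98 -0.79] F [0.21 0.44 0.4 ]
tip [547.5 -81.1  60.7] yaw 79.27879071747859 zaxis [ 6.e-04 -3.e-04 -1.e+00]
shift tool mm [-4.  -0.3 15.7]
```

View pics/s5.png

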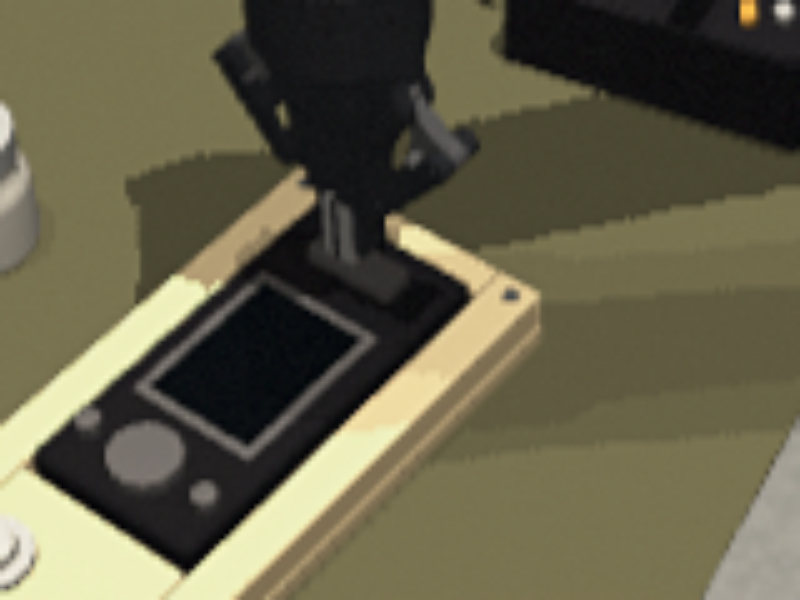

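The fingertips are over the bar key at (355,265). I'll shift 4 mm towards the −y end and press.

```bash
python3 -m pendant '[[0,0,0,-4,0,2,0],[0,0,0,0,0,3,0],[0,0,0,0,0,3,0],[0,0,0,0,0,3,0],[0,0,0,0,0,2,0],[0,0,0,0,0,2,0],[0,0,0,0,0,1,0],[0,0,0,0,0,0,0]]'; python3 st.py 546.5 -85 45
```

```text
t: 15.2
position: [0.5465, -0.0849, 0.0531]
tool_rot: [[0.186, 0.983, -0.0], [0.983, -0.186, -0.001], [-0.001, 0.0, -1.0]]
wrist_force: [-4.0, -2.3, 9.4]
opening: 0.0001
t 15.2 q [ 0.87  0.84 -1.04  1.91  0.91  0.96 -0.8 ] F [-4.02 -2.32  9.35]
tip [546.5 -84.9  45.1] yaw 79.29850616479368 zaxis [-1.e-04 -9.e-04 -1.e+00]
shift tool mm [-0.1  0.   0.1]
```

Down at 45.1 mm with 9.4 N, which is the key's stop. I'll add a small push and hold to see that it's steady.

```bash
python3 -m pendant '[[0,0,0,0,0,1,0],[0,0,0,0,0,0.5,0],[0,0,0,0,0,0,0],[0,0,0,0,0,0,0],[0,0,0,0,0,0,0],[0,0,0,0,0,0,0],[0,0,0,0,0,0,0],[0,0,0,0,0,0,0]]'; python3 st.py 546.5 -85 45; python3 - <<'E'
from h import *
p=read_camera("side");P=cloud(p);Z=P[...,2]
cv2.imwrite("pics/s6.png",cv2.resize(p["image"][170:320,200:400],(800,600)))
m=(abs(P[...,0]-.608)<.007)&(abs(P[...,1]-.1165)<.007)&(p["z_map"]>0);print("plunger",np.median(Z[m]))
x=np.array([.9345,.356]);d=P[...,:2]-np.array([.4526,.3213]);a=d@x;b=d@np.array([-x[1],x[0]])
m=(abs(a)<.026)&(abs(b)<.01)&(p["z_map"]>0);print("rocker slope",np.polyfit(a[m],Z[m],1)[0])
E
```

```text
t: 16.2
position: [0.5466, -0.0849, 0.0528]
tool_rot: [[0.186, 0.983, 0.0], [0.983, -0.186, -0.002], [-0.002, 0.0, -1.0]]
wrist_force: [-7.7, -2.0, 22.0]
opening: -0.0001
t 16.2 q [ 0.87  0.84 -1.04  1.91  0.91  0.96 -0.8 ] F [-7.67 -2.01 21.96]
tip [546.6 -84.9  44.8] yaw 79.30107921315589 zaxis [ 0.    -0.002 -1.   ]
shift tool mm [-0.1 -0.1 -0.2]
plunger 0.048285885184952915
rocker slope -0.26023932547552175
```

View pics/s6.png

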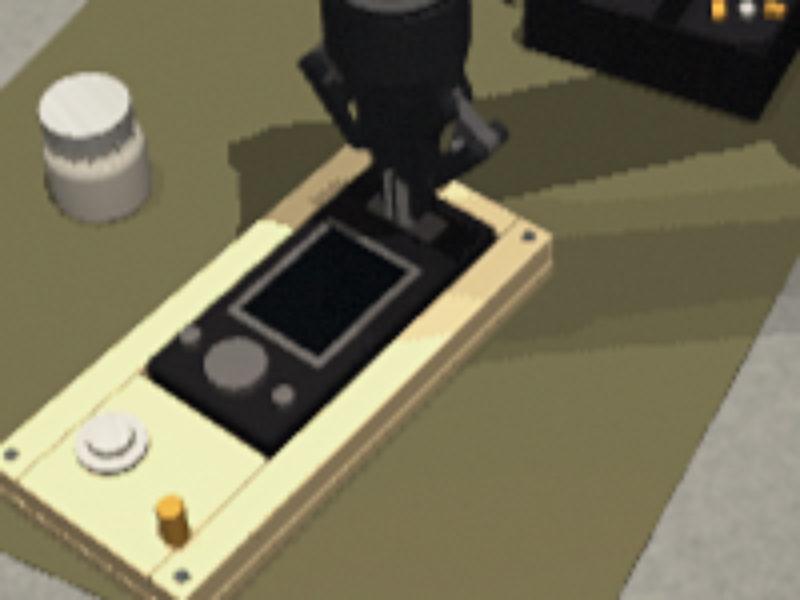

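```bash
python3 - <<'E'
from h import *
for n in("side","top"):
    p=read_camera(n);P=cloud(p);Z=P[...,2];v=p["z_map"]>0
    r=np.hypot(P[...,0]-.6083,P[...,1]-.1165)
    for a,b in((0,.006),(.006,.010),(.014,.018),(.022,.03)):
        m=(r>=a)&(r<b)&v;print(n,a,b,m.sum(),np.round(np.percentile(Z[m]*1000,[10,50,90]),1) if m.any() else None)
    cv2.imwrite(f"pics/{n}7.png",cv2.resize(p["image"][120:270,200:400],(800,600)))
E
```

```text
side 0 0.006 20 [47.1 48.6 49.2]
side 0.006 0.01 51 [43.6 47.9 49.7]
side 0.014 0.018 94 [35.7 41.8 43.6]
side 0.022 0.03 229 [34.4 36.1 38. ]
top 0 0.006 17 [43.8 46.1 47.7]
top 0.006 0.01 36 [44.4 46.3 47.9]
top 0.014 0.018 70 [36.5 39.7 42.2]
top 0.022 0.03 217 [31.3 34.7 37.5]
```

View pics/top7.png

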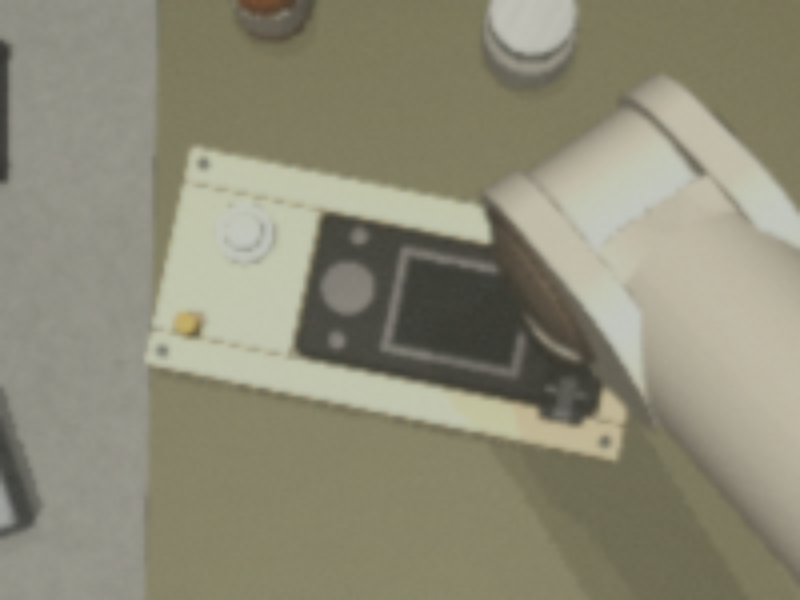

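The cap stands 6.5 mm above its collar in both cameras (46.1 and 39.7 mm from the top), so the plunger is fully down. The top view shows the unit seated and the bystanders in place. I'll hand the job in.

```bash
python3 st.py; python3 -c "
from rig import ctrl
print(ctrl.close_job())"
```

```text
t 16.35 q [ 0.87  0.84 -1.04  1.91  0.91  0.96 -0.8 ] F [-7.55 -1.4  22.53]
tip [546.6 -84.9  44.9] yaw 79.3037209723682 zaxis [ 1.0e-04 -2.1e-03 -1.0e+00]
the job is handed in; nothing more can be done
None
```

I switched the rocker over, pushed the contact plunger down and pressed the bar key, in that order. I handed the job in at 16.35 s with the closed fingertips still holding the key; no verdict was reported.

| Item | Last check |
|---|---|
| Rocker | Pressed against its stop with about 25 N. The paddle slopes −0.26 towards the posts, about what the full 0.5 rad swing leaves it at. |
| Plunger | Pressed against its stop with about 34 N, fingertips at 45.4 mm. Afterwards the cap stood about 6.5 mm above its collar in both cameras, so fully down. |
| Bar key | Fingertips at 44.9 mm, where fully pressed is 45 mm. Holding steadily with about 22 N. |
| Unit and other keys | Unit seated. Other keys not touched and look out in the pictures; I did not measure their travel. |
| Bystanders | The standoff, bottle and jar look in place in the last pictures. I did not check the cover, weight and screwdriver again. |

- **Camera disagreement:** the side camera read the cap about 2 mm higher than the top camera (48.6 against 46.1 mm). It read the collar and nest high as well, so I put this down to calibration.
- **Network errors:** the networks' top hits for the bar key were often the yellow look-alike unit. I rejected those by the description and never went near it.

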